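Swap the filled tube in a locked tube block

TASK

The jeweller keeps tubes of gold filings locked in the hardwood block: fit the loose square-socket T key on the block's square spindle and turn it counter-clockwise until the steel comb is drawn right back from the tubes. Take out the filled tube, the one with the tall knobbed sealing cap, and stand it in the free hole of the small two-hole stand; put the flat-capped spare tube from the stand fully home in the place it left. Then turn the key back until the comb is fully closed over the tubes again, leaving the other two tubes in their places, and take the key off and put it down on the tray floor.

Things in the scene. Friction and masses are not known exactly. Their poses are not given: they have to be found in the camera images.
- rack: Fixed hardwood tube block, 92 mm (x) by 226 mm (y) by 66 mm high. Origin: centre of its underside; z up. Three vertical wells at x = -16 mm, y = -83, -33 and 17 mm: 28 mm bore, 58 mm deep; a seated tube has its foot at z = 8 mm, its neck level with the steel comb (top face at z = 72 mm) and only its cap above. The square spindle stands at x = -8, y = 83 mm.
- well0 (a point): Seat of a tube in the well at y = -83 mm: centre of the well's floor, where the foot of a seated tube stands; axes as rack.
- well1 (a point): The same for the middle well (y = -33 mm).
- well2 (a point): The same for the well at y = 17 mm, nearest the spindle.
- spindle (a joint): Angle of the square spindle, rad: near 0 locked (comb round the necks), 1.45 open (the stop). Grows counter-clockwise seen from above. By rack and pinion it moves the comb; it stays where it is left.
- comb (a joint): Travel of the comb, m: 0 closed, 0.0232 fully drawn back to the block's +x side; always 0.016 m per rad of the spindle. Closed, its teeth lie round the necks, over the shoulders of the tubes, and hold them down; the tubes are free from 0.020 on. A tube that is not fully home keeps it from closing.
- spindle_seat (a point): On the spindle's axis, 75 mm above the block's underside, where the foot of a fully fitted key rests; turns with the spindle. The shaft is a 16 mm square along its x and y, with 23 mm standing above this point; its last 6 mm taper to 9 mm.
- key: Loose dark steel T key, 50 mm high, 0.16 kg, upright on its socket. Origin: centre of its foot, z up. Socket 32 mm square outside, bore 17.8 mm square along its x and y, 26 mm deep, open below; above it a cross bar along y, 78 mm long, 14 mm thick (x), from z = 34 to 50 mm. Fits the spindle in four positions a quarter turn apart, with some 7 degrees of play.
- tube_full: The filled tube, in one of the block's wells: 26 mm wide plain aluminium body (52 mm high, small chamfer at the foot) tapering to a 16 mm neck from 56 to 66 mm, then a 25 mm wide grey ribbed screw cap from 66 mm to 86 mm, topped by a narrow knob (19 mm wide, top at 113 mm). 113 mm tall in all, about 0.09 kg. Origin: centre of the foot, z up the tube.
- tube_a: A flat-capped tube in the block, to be left there: 26 mm wide plain aluminium body (52 mm high, small chamfer at the foot) tapering to a 16 mm neck from 56 to 66 mm, then a 25 mm wide grey ribbed screw cap from 66 mm to 88 mm, flat on top. 88 mm tall in all, 0.09 kg. Origin: centre of the foot, z up the tube. 
- tube_b: The other flat-capped tube in the block, to be left there; the same as tube_a.
- tube_spare: The empty spare tube, standing in one hole of the stand; the same as tube_a.
- stand: Fixed pale wooden stand, 62 mm (x) by 118 mm (y) by 40 mm high, with two vertical holes at y = -28 and +28 mm: 30 mm bore, 32 mm deep. Origin: centre of its underside, z up.
- stand_hole0 (a point): Centre of the floor of the stand's hole at y = -28 mm, 8 mm above the stand's underside: a seated tube's foot stands here.
- stand_hole1 (a point): The same for the hole at y = +28 mm.
Mind the look-alikes: they are no part of the job. What is shaped like the tube_full but turquoise is not meant.

How it is judged:
By the outcome, as a careful person would: the job done as asked, in the order asked, and still so for the second after the job is handed in, with the robot touching nothing.
It also fails if it takes over 72 s, if anything falls off the work surface, if the arm or the gripper's body presses on something with over 40 N, if the wrist force passes 120 N, or if a joint passes its speed limit or range.

ROBOT

A 6-joint arm with a two-finger parallel gripper is mounted at the origin on a cart in front of the work surface, level with it; the furniture and walls round the work are solid. World frame = base frame: x ahead of the robot, y to its left, z up, the work surface at z = 0. Lengths are in m, angles in degrees, forces in N, time in s.
With the tool pointing down it reaches from about 0.325 to 0.85 m from the base axis. Payload 15.5 kg.
Tool frame: the origin (TCP) lies at the very end of the fingers, on their centre line; the grasp point (between the pads) lies arm.grip_depth behind it (arm.grip_depth is the distance from the TCP to the grasp point, in m); z points along the fingers, y is the direction in which the jaws open and shut (so a half turn about z gives the same grasp; the last joint's range is limited). The gripper opens to 91 mm and grips with 3 to 60 N. Pads are 32 mm wide; open, the fingers measure 118 mm over their backs; the gripper's body (76 mm by 178 mm) begins 60 mm behind the grasp point.
Start: joints at [-76.461, 28.281, 77.091, -0, 74.628, -5.472], TCP at [0.204, -0.591, 0.188] pointing down, gripper open.
Joint ranges: [-166.48, 166.48], [-47.26, 123.95], [12.59, 153.08], [-70.14, 250.14], [6.76, 159.57], [-176.63, 176.63]. Speed limits (degrees/s): [108.29, 108.29, 147.25, 172.46, 172.46, 172.46].

INTERFACE

Orientations are given as a 3x3 rotation matrix whose columns are the frame's x, y, z axes.
In Python, from rig import arm gives the robot as it stands. Calls block until the motion is done:
- arm.move_to(position, orientation): joint-space move of the TCP to a pose.
- arm.move_l(position, orientation=None, feed=0.15): straight line of the TCP; orientation=None keeps the orientation; feed is the mean speed in m/s.
- arm.move_joints(angles): joint-space move.
- arm.grip(opening): finger opening in m; the grip force is fixed at half the most; returns when the fingers have stopped.
- arm.sleep(seconds).
- arm.solve_ik(position, orientation): joint angles nearest the present ones, or None.
- arm.snapshot(name): name is "side" or "top" or "wrist"; returns the picture (384x512x3 uint8, red, green, blue); there is no depth.
- arm.get_calibration(name): a dict with "intrinsics" (3x3 intrinsics, pixels), "k1" (the pictures are not rectified: a ray, as slopes to the right and down, at radius r is drawn at 1 + k1 r^2 times it, then the intrinsics apply), "cam_to_world" (4x4, takes a point from camera to world coordinates). Camera axes: x right, y down, z forward; pixel columns grow to the right and rows downward; lengths in m; the calibration is good to about 2 mm. A picture is of the moment at which its call begins: read the wrist's pose just before it. get_calibration takes no time and is no camera call; for the wrist camera it gives the pose at the moment of the call.
A pose or a line that the arm cannot do raises arm.Unreachable and nothing moves.
- arm.sign_off(): hands the job in, once; it reports no verdict.
Readings, each from a call of its own:
- arm.current_t(): time.
- arm.current_joint_positions(): joint angles.
- arm.current_dq(): joint speeds.
- arm.current_tau(): joint torques, N m.
- arm.current_ee_pos(): TCP position.
- arm.current_tool_rot(): TCP orientation.
- arm.current_force(): force on the tool from outside, world axes, zero at the start.
- arm.current_torque(): the same for the moment, N m.
- arm.current_width(): finger opening in m.
Only numpy, scipy, OpenCV 4.12 (cv2) and the standard library are available. Lean on these libraries where they do the work, as an engineer would, in place of code of your own. Each camera call takes 0.05 s, during which the arm holds its last target. There are 200 camera calls.

## Working session

There is one attempt and no reset: what is moved stays moved. The work goes in short steps, each a Python script; the robot and the scene stay as the last script left them, time stands still between calls to the robot, and variables do not carry over. Pictures are saved under pics/ and viewed, about 8 in all and at most 12, crops included, and the job is handed in when it is done.

```bash
ls; mkdir -p pics; python3 - <<'E'
from rig import arm
import cv2,numpy as np
for n in("top","side"):
    im=arm.snapshot(n); cv2.imwrite(f"pics/{n}0.png",cv2.cvtColor(cv2.resize(im,(800,600),interpolation=cv2.INTER_CUBIC),cv2.COLOR_RGB2BGR))
    cv2.imwrite(f"pics/{n}0_raw.png",im[:,:,::-1])
    c=arm.get_calibration(n);print(n,c)
c=arm.get_calibration("wrist");print(c); print(arm.grip_depth,arm.current_tool_rot(),arm.current_t())
E
```

```text
pics
top {'intrinsics': array([[454.63056754,   0.        , 252.23650915],
       [  0.        , 454.63056754, 193.89032109],
       [  0.        ,   0.        ,   1.        ]]), 'k1': -0.06329823357221355, 'cam_to_world': array([[-0.10079758, -0.97473219,  0.19934145,  0.33856965],
       [-0.99490511,  0.09913917, -0.01830972,  0.01064282],
       [-0.00191547, -0.2001714 , -0.97975902,  0.89084394],
       [ 0.        ,  0.        ,  0.        ,  1.        ]])}
side {'intrinsics': array([[468.55536235,   0.        , 248.67583842],
       [  0.        , 468.55536235, 194.0564364 ],
       [  0.        ,   0.        ,   1.        ]]), 'k1': -0.19204700515006692, 'cam_to_world': array([[-0.87259914, -0.21006448,  0.44095765,  0.14868775],
       [-0.488122  ,  0.40746039, -0.77182442,  0.65981303],
       [-0.01753988, -0.88873446, -0.45808669,  0.47830036],
       [ 0.        ,  0.        ,  0.        ,  1.        ]])}
{'intrinsics': array([[274.39236539,   0.        , 260.07543668],
       [  0.        , 274.39236539, 194.74437712],
       [  0.        ,   0.        ,   1.        ]]), 'k1': -0.00871884550195477, 'cam_to_world': array([[ 3.25904465e-01, -9.12929456e-01, -2.45654408e-01,
         2.72378747e-01],
       [-9.45402566e-01, -3.14852215e-01, -8.41550388e-02,
        -5.67762820e-01],
       [-5.17220675e-04,  2.59668811e-01, -9.65697593e-01,
         3.83649398e-01],
       [ 0.00000000e+00,  0.00000000e+00,  0.00000000e+00,
         1.00000000e+00]])}
0.0188 [[ 9.45453726e-01  3.25756311e-01 -2.78502951e-04]
 [ 3.25756418e-01 -9.45453116e-01  1.07745339e-03]
 [ 8.76757588e-05 -1.10940645e-03 -9.99999381e-01]] 0.1
```

View pics/top0.png

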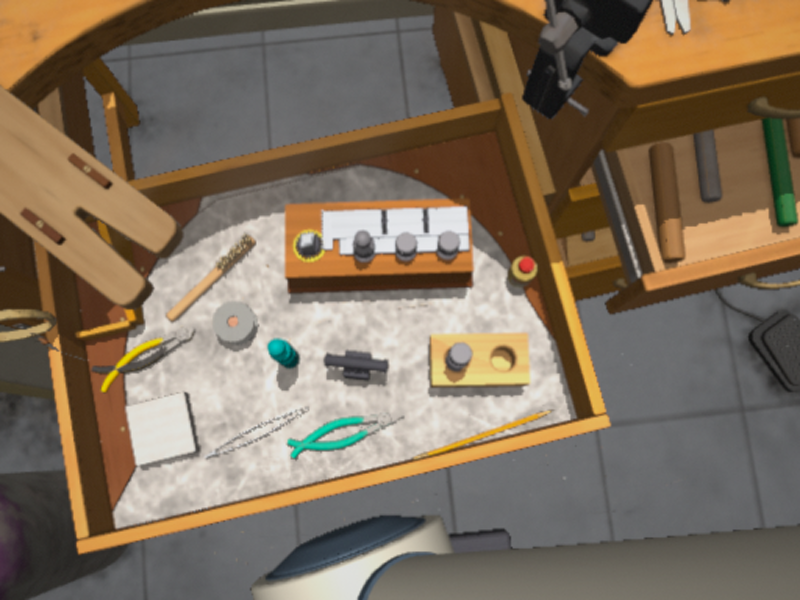

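View pics/side0.png

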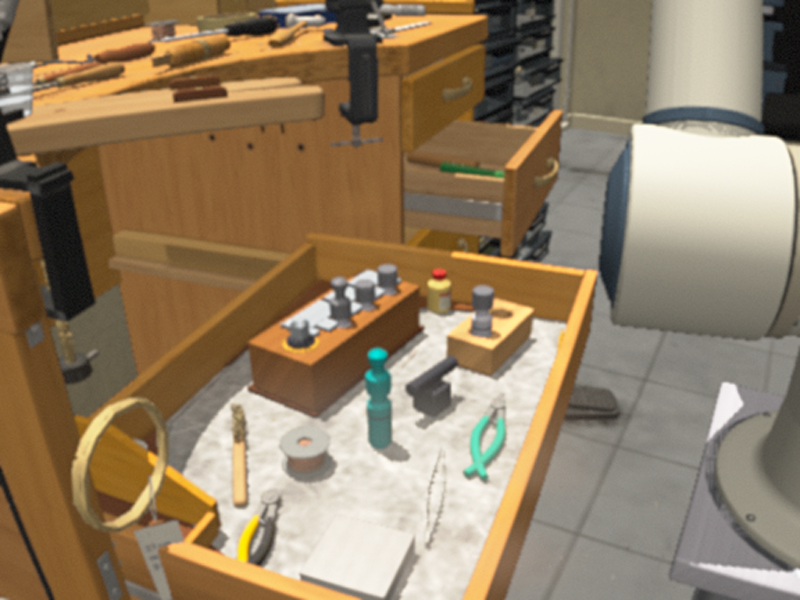

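Both views show the block with its spindle at top-view px (308,243). The knobbed grey tube (363,243) is in well2 next to the spindle, with flat caps at (406,246) and (448,244). The key is at (357,363). The stand's spare is at (459,356) and its free hole at (502,357). The turquoise decoy is at (283,352).

```bash
cat > h.py <<'E'
import numpy as np,cv2
from scipy.optimize import brentq
def ray(c,u,v):
    K=c["intrinsics"];d=np.array([(u-K[0,2])/K[0,0],(v-K[1,2])/K[1,1]]);rd=np.hypot(*d)
    r=brentq(lambda r:r*(1+c["k1"]*r*r)-rd,0,1.3) if rd>1e-9 else 0
    d=d*(r/rd if rd>1e-9 else 1);M=c["cam_to_world"]
    w=M[:3,:3]@np.r_[d,1];return M[:3,3],w/np.linalg.norm(w)
def at(c,u,v,z):
    o,d=ray(c,u,v);return o+d*(z-o[2])/d[2]
def proj(c,P):
    M=c["cam_to_world"];p=M[:3,:3].T@(np.asarray(P)-M[:3,3]);d=p[:2]/p[2];d=d*(1+c["k1"]*d@d)
    return d*c["intrinsics"][0,0]+c["intrinsics"][:2,2]
def tri(rays):
    A=sum(np.eye(3)-np.outer(d,d) for o,d in rays);b=sum((np.eye(3)-np.outer(d,d))@o for o,d in rays)
    x=np.linalg.solve(A,b);return x,[np.linalg.norm((np.eye(3)-np.outer(d,d))@(x-o)) for o,d in rays]
def save(n,im,crop=None,s=1.5625):
    if crop: im=im[crop[1]:crop[3],crop[0]:crop[2]]
    cv2.imwrite("pics/"+n,cv2.cvtColor(cv2.resize(im,None,fx=s,fy=s,interpolation=cv2.INTER_CUBIC),cv2.COLOR_RGB2BGR))
def down(yaw_y): # tool down, jaw axis (tool y) at world angle yaw_y degrees
    a=np.radians(yaw_y);y=np.array([np.cos(a),np.sin(a),0]);z=np.array([0,0,-1.]);return np.c_[np.cross(y,z),y,z]
E
python3 - <<'E'
from rig import arm
from h import *
T=arm.get_calibration("top");S=arm.get_calibration("side");f=1/1.5625
P=dict(knob=((362,236),(339,281)),cap1=((405,240),(365,284)),cap0=((448,238),(388,267)),spin=((308,240),(299,323)),spare=((459,350),(483,291)),
 k1=((329,360),(412,388)),k2=((386,366),(452,364)),hole=((502,357),(502,313)))
for k,(a,b) in P.items():
    x,r=tri([ray(T,a[0]*f,a[1]*f),ray(S,b[0]*f,b[1]*f)]);print(k,x.round(4),np.round(r,4))
for a in((286,205),(469,202),(472,274),(288,278)):print('rackcorner',at(T,a[0]*f,a[1]*f,.066).round(4))
for a in((432,334),(529,335),(528,376),(431,376)):print('stand',at(T,a[0]*f,a[1]*f,.040).round(4))
for a in((104,180),(500,105),(604,418),(80,545)):print('tray',at(T,a[0]*f,a[1]*f,.06).round(3))
E
```

```text
knob [0.5773 0.0246 0.1147] [0.0002 0.0002]
cap1 [ 0.5739 -0.0251  0.0905] [0.0012 0.0012]
cap0 [ 0.57   -0.0752  0.0938] [0.0015 0.0015]
spin [0.5886 0.0894 0.0877] [0.0012 0.0012]
spare [ 0.4385 -0.0725  0.0907] [0.0013 0.0013]
k1 [0.4513 0.0804 0.0387] [0.0014 0.0014]
k2 [0.4367 0.0124 0.0356] [0.0004 0.0004]
hole [ 0.4323 -0.1288  0.0356] [0.0006 0.0006]
rackcorner [0.6415 0.1145 0.066 ]
rackcorner [ 0.6225 -0.1086  0.066 ]
rackcorner [ 0.5321 -0.101   0.066 ]
rackcorner [0.5495 0.1184 0.066 ]
stand [ 0.4688 -0.0471  0.04  ]
stand [ 0.4556 -0.1641  0.04  ]
stand [ 0.4064 -0.1561  0.04  ]
stand [ 0.4183 -0.0402  0.04  ]
tray [0.701 0.342 0.06 ]
tray [ 0.75  -0.165  0.06 ]
tray [ 0.347 -0.234  0.06 ]
tray [0.264 0.379 0.06 ]
```

```bash
python3 - <<'E'
from rig import arm
from h import *
for p in((.444,.046,.15),(.585,.09,.12),(.577,.025,.12),(.432,-.128,.12)):
  for a in(-12,168,78):
    q=arm.solve_ik(p,down(a));print(p,a,None if q is None else np.round(q,0))
arm.move_to((.50,-.01,.25),down(-6));print(arm.current_t())
c=arm.get_calibration("wrist");im=arm.snapshot("wrist");save("wA.png",im);np.save("wA",c)
print(c["cam_to_world"][:3,3],arm.current_joint_positions().round(1) if hasattr(arm.current_joint_positions(),'round') else arm.current_joint_positions())
arm.move_to((.444,.046,.16),down(-12));print(arm.current_t())
c=arm.get_calibration("wrist");im=arm.snapshot("wrist");save("wB.png",im);np.save("wB",c)
E
```

```text
(0.444, 0.046, 0.15) -12 [ -2.  17. 104.  -0.  59.  10.]
(0.444, 0.046, 0.15) 168 [  -2.   17.  104.   -0.   59. -170.]
(0.444, 0.046, 0.15) 78 [ -2.  17. 104.  -0.  59. -80.]
(0.585, 0.09, 0.12) -12 [ 3. 30. 86. -0. 64. 15.]
(0.585, 0.09, 0.12) 168 [   3.   30.   86.   -0.   64. -165.]
(0.585, 0.09, 0.12) 78 [  3.  30.  86.  -0.  64. -75.]
(0.577, 0.025, 0.12) -12 [-3. 29. 89. -0. 63.  9.]
(0.577, 0.025, 0.12) 168 [  -3.   29.   89.   -0.   63. -171.]
(0.577, 0.025, 0.12) 78 [ -3.  29.  89.  -0.  63. -81.]
(0.432, -0.128, 0.12) -12 [-24.  20. 106.  -0.  54. -12.]
(0.432, -0.128, 0.12) 168 [-24.  20. 106.  -0.  54. 168.]
(0.432, -0.128, 0.12) 78 [ -24.   20.  106.   -0.   54. -102.]
2.4333
[0.50745192 0.06133029 0.44633769] [-8.1 14.7 89.  -0.  76.4 -2. ]
3.0333
```

View pics/wA.png

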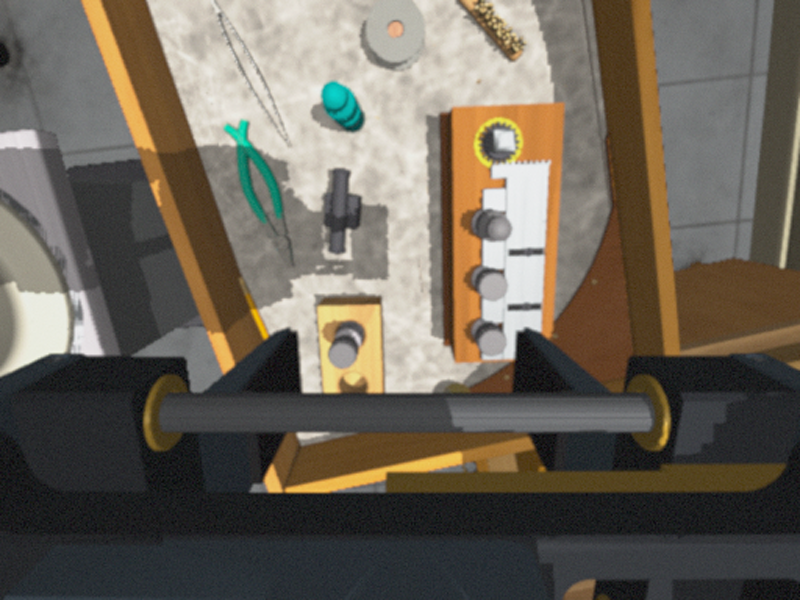

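View pics/wB.png

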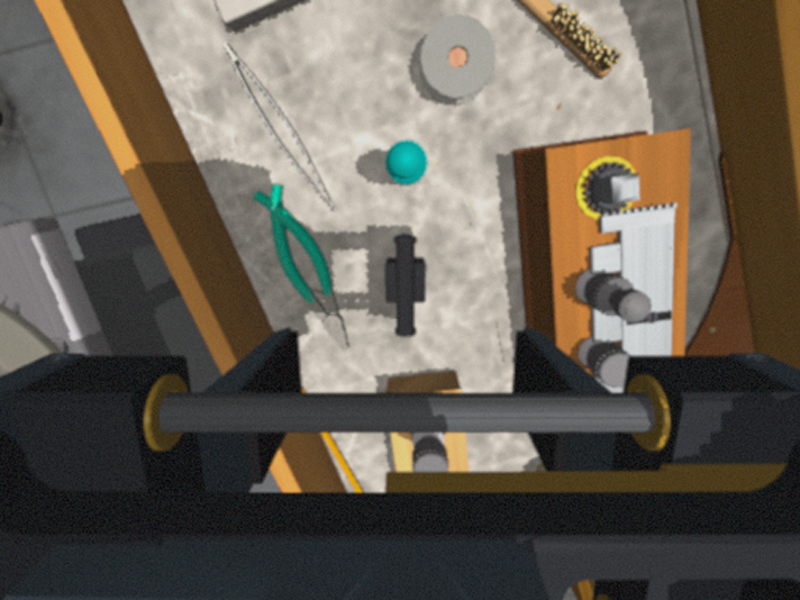

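```bash
python3 - <<'E'
from rig import arm
from h import *
T=arm.get_calibration("top");S=arm.get_calibration("side");f=1/1.5625
A=np.load("wA.npy",allow_pickle=True).item();B=np.load("wB.npy",allow_pickle=True).item()
P=dict(knob=((362,236),(339,281),(497,228),(633,306)),spin=((308,239),(300,322),(504,139),(627,187)),
 k1=((329,360),(412,388),(340,171),(405,237)),k2=((386,366),(454,364),(338,251),(405,333)),
 cap1=((405,240),(365,284),(492,285),None),cap0=((448,238),(388,267),(491,342),None),spare=((459,350),(483,291),(342,352),None),hole=((502,357),(502,313),(354,381),None))
for k,v in P.items():
    R=[ray(c,a[0]*f,a[1]*f) for c,a in zip((T,S,A,B),v) if a]
    x,r=tri(R);print(k,x.round(4),np.round(r,4))
for n,a in(("rack",((452,107),(564,102),(553,358),(454,361))),("stand",((318,303),(382,296)))):
    for q in a:print(n,at(A,q[0]*f,q[1]*f,.061 if n=="rack" else .035).round(4))
for q in((405,237),(405,333)):print('keyB',at(B,q[0]*f,q[1]*f,.047).round(4))
# floor/rack height via foot
for q in((545,148),(690,129)):print('rackB',at(B,q[0]*f,q[1]*f,.061).round(4))
print(arm.current_ee_pos(),proj(B,np.r_[.444,.046,.16])/f)
E
```

```text
knob [0.5755 0.025  0.1153] [0.0018 0.0011 0.0021 0.0007]
spin [0.5882 0.0899 0.0897] [0.0013 0.0001 0.0011 0.0009]
k1 [0.4505 0.0822 0.04  ] [0.0025 0.0013 0.0013 0.0012]
k2 [0.4357 0.0109 0.0358] [0.0015 0.0007 0.0005 0.0015]
cap1 [ 0.5729 -0.0248  0.0909] [0.0019 0.0006 0.0014]
cap0 [ 0.5689 -0.0748  0.0943] [0.0023 0.0008 0.0016]
spare [ 0.4376 -0.0717  0.0915] [0.002  0.0009 0.0013]
hole [ 0.4323 -0.1276  0.0354] [0.0012 0.0012 0.0019]
rack [0.5522 0.1225 0.061 ]
rack [0.6448 0.1167 0.061 ]
rack [ 0.6316 -0.1104  0.061 ]
rack [ 0.5364 -0.1033  0.061 ]
stand [ 0.4088 -0.0385  0.035 ]
stand [ 0.4728 -0.0381  0.035 ]
keyB [0.4511 0.0841 0.047 ]
keyB [0.436  0.0131 0.047 ]
rackB [0.5526 0.1231 0.061 ]
rackB [0.646  0.1154 0.061 ]
[0.44502661 0.0456562  0.16048713] [406.39196892 342.58289769]
```

```bash
cat >> h.py <<'E'
def rackfit():
    L=np.array([[-16,17],[-16,-33],[-16,-83],[-8,83]])/1e3;W=np.array([[.5755,.025],[.5729,-.0248],[.5689,-.0748],[.5882,.0899]])
    a,b=L-L.mean(0),W-W.mean(0);t=np.arctan2((a[:,0]*b[:,1]-a[:,1]*b[:,0]).sum(),(a*b).sum())
    R=np.array([[np.cos(t),-np.sin(t)],[np.sin(t),np.cos(t)]]);o=W.mean(0)-R@L.mean(0)
    return np.degrees(t),o,R,W-(L@R.T+o)
def fdown(arm,p,R,z0,z1,lim,step=.001,feed=.03):
    """step down until the upward force rises by lim; returns z"""
    f0=np.array(arm.current_force())
    z=z0
    while z>z1+1e-6:
        z-=step;arm.move_l((p[0],p[1],z),R,feed=feed)
        df=np.array(arm.current_force())-f0
        if np.linalg.norm(df)>lim:break
    return z,df.round(1)
E
python3 - <<'E'
from rig import arm
from h import *
print(rackfit())
R=down(-12);p=(.4435,.048)
arm.move_l((*p,.06),R,feed=.2);arm.move_l((*p,.012),R,feed=.1);arm.sleep(.1)
print(arm.current_force(),arm.current_ee_pos())
print(fdown(arm,p,R,.012,-.004,3),arm.current_ee_pos(),arm.current_t())
E
```

```text
(np.float64(-3.846173222027894), array([0.59061178, 0.0068769 ]), array([[ 0.99774774,  0.06707798],
       [-0.06707798,  0.99774774]]), array([[-2.88142146e-04,  8.81415839e-05],
       [ 4.65756944e-04,  1.75528376e-04],
       [-1.80343966e-04,  6.29151671e-05],
       [ 2.72916822e-06, -3.26585127e-04]]))
[0.85599889 0.13534741 0.24370603] [0.44406871 0.04798604 0.01276976]
(-0.0040000000000000036, array([-1.3,  0.2, -0.9])) [ 0.44345069  0.04799776 -0.00405983] 8.4667
```

```bash
python3 - <<'E'
from rig import arm
from h import *
R=down(-12);p=(.4435,.048)
arm.move_l((*p,-.001),R,feed=.05);arm.grip(.02);print(arm.current_width(),arm.current_force(),arm.current_t())
arm.move_l((*p,.16),R,feed=.25)
yaw,o,Rr,_=rackfit();s=o+Rr@[-.008,.083];print(s)
arm.move_to((*s,.16),down(yaw));arm.sleep(.2)
print(arm.current_t(),arm.current_ee_pos(),arm.current_width(),arm.current_force())
c=arm.get_calibration("wrist");im=arm.snapshot("wrist");save("wC.png",im,(128,100,400,260),2.9);np.save("wC",c)
E
```

```text
0.03143395011089074 [ 0.055139   -0.1208834  -0.03750255] 9.65
[0.58819727 0.09022659]
11.2917 [0.58722835 0.08990695 0.1597145 ] 0.031827477079965034 [ 0.06548941  0.28234018 -2.06890018]
```

View pics/wC.png

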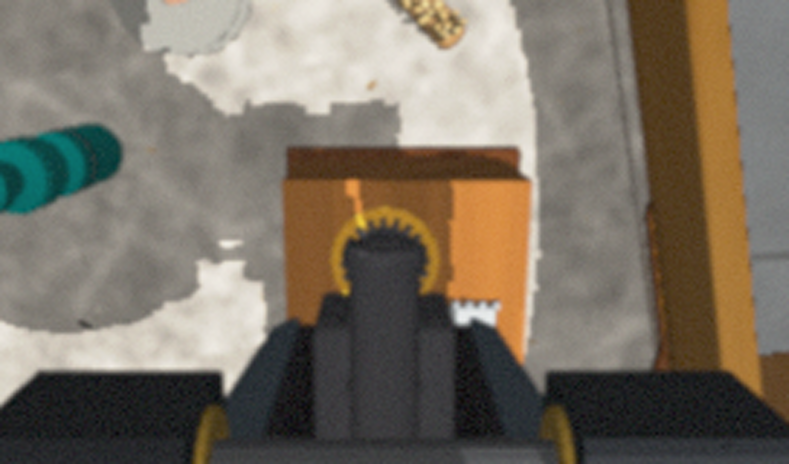

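The key hangs centred between the jaws (bar column ≈386, far end row ≈250; socket front edge row ≈297). The spindle's ring is centred on the same column, ≈386.

```bash
python3 - <<'E'
from rig import arm
from h import *
c=np.load("wC.npy",allow_pickle=True).item()
P=np.array([.5872,.0899,.1597]);R=down(-3.85);tx=R[:,0];ty=R[:,1];f0=P[2]-.005
P[2]=0
cr=lambda p:((proj(c,p)-[128,100])*2.9).round(1)
for d in(-.003,0,.003):
    print(d,'barend',cr(P+tx*(.039+d)+[0,0,f0+.05]),'sock',cr(P+tx*(.016+d)+[0,0,f0+.034]))
yaw,o,Rr,_=rackfit();s=o+Rr@[-.008,.083]
# ring on rack top around spindle: predict centre and far rim
for r in(0,.016,.018,.02):print('ring',r,cr(np.r_[s+Rr@[0,r],.060]),cr(np.r_[s+Rr@[r,0],.060]))
for x in(-.046,.046):print('corner',cr(np.r_[o+Rr@[x,.113],.060]))
E
```

```text
-0.003 barend [383.9 252.6] sock [383.9 336.3]
0 barend [383.9 237.7] sock [383.9 323.5]
0.003 barend [383.9 222.5] sock [383.9 310.6]
ring 0 [386.3 254.8] [386.3 254.8]
ring 0.016 [386.3 213.6] [428.  254.8]
ring 0.018 [386.3 208.4] [433.3 254.8]
ring 0.02 [386.3 203.1] [438.5 254.8]
corner [284.5 176.7]
corner [531.  176.6]
```

```bash
python3 - <<'E'
from h import *
c=np.load("wC.npy",allow_pickle=True).item()
P=np.array([.5872,.0899,0]);R=down(-3.85);tx=R[:,0]
cr=lambda p:((proj(c,p)-[128,100])*2.9).round(1)
for f0 in(.1547,.1497):
  for d in(-.003,0,.003):
    print(f0,d,'barbottomend',cr(P+tx*(.039+d)+[0,0,f0+.034]),'sockfoot',cr(P+tx*(.016+d)+[0,0,f0]))
E
```

```text
0.1547 -0.003 barbottomend [383.9 235.3] sockfoot [383.8 293.1]
0.1547 0 barbottomend [383.9 221.6] sockfoot [383.8 282.2]
0.1547 0.003 barbottomend [383.9 207.7] sockfoot [383.8 271.2]
0.1497 -0.003 barbottomend [383.9 230.5] sockfoot [383.8 287.9]
0.1497 0 barbottomend [383.9 217.1] sockfoot [383.8 277.2]
0.1497 0.003 barbottomend [383.9 203.6] sockfoot [383.8 266.4]
```

```bash
python3 - <<'E'
from rig import arm
from h import *
yaw,o,Rr,_=rackfit();R=down(yaw);s=o+Rr@[-.008,.083]+R[:2,0]*.003+R[:2,1]*.0005
arm.move_l((*s,.101),R,feed=.2)
f0=np.array(arm.current_force())
for z in(.096,.092,.088,.084,.080,.077,.0745):
    arm.move_l((*s,z),R,feed=.04);f=np.array(arm.current_force())-f0
    print(z,arm.current_ee_pos()[2].round(4),f.round(1),np.array(arm.current_torque()).round(2))
    if np.linalg.norm(f)>20:break
print(arm.current_t(),arm.current_width())
E
```

```text
0.096 0.0967 [-0.1 -1.2 -0.6] [-0.04 -0.08  0.01]
0.092 0.0922 [ 1.4 -6.   0.5] [-1.08 -0.33  0.02]
0.088 0.088 [-0.1 -6.3  0.2] [-1.23 -0.35 -0.  ]
0.084 0.0837 [ 0.3 -7.  -4.6] [-1.55 -0.29  0.05]
0.08 0.0796 [ 0.9 -8.9 -4.8] [-1.72 -0.28  0.02]
0.077 0.0767 [ 1.  -9.9 -3.5] [-1.86 -0.27  0.07]
0.0745 0.0743 [  0.4 -10.2  -2.4] [-1.94 -0.13  0.09]
13.5583 0.031843374942539665
```

```bash
cat >> h.py <<'E'
def turn(arm,angs,z,d=.002,lim=1.5,S=None,sgn=1):
    yaw,o,Rr,_=rackfit();S=o+Rr@[-.008,.083] if S is None else S
    for a in angs:
        R=down(yaw+a);arm.move_to((*(S+R[:2,0]*d),z),R)
        f=np.array(arm.current_force());m=arm.current_torque()[2]
        print(a,f.round(1),round(float(m),2),round(float(arm.current_t()),2))
        if abs(m)>lim or np.linalg.norm(f)>35:break
    return a
E
python3 - <<'E'
from rig import arm
from h import *
yaw,o,Rr,_=rackfit();R=down(yaw);s=o+Rr@[-.008,.083]+R[:2,0]*.002
for z in(.0735,.0725):
    arm.move_l((*s,z),R,feed=.04);print(z,arm.current_ee_pos()[2],np.round(arm.current_force(),1))
turn(arm,[15,30,50,70],.073)
E
```

```text
0.0735 0.07357773084202168 [ 0.7 -5.3 -0.9]
0.0725 0.07327435686552142 [-2.6 -6.9 10.4]
15 [ 0.8 -4.4  6.5] 0.05 14.43
30 [ 1.8 -3.6  5.3] -0.01 14.79
50 [ 2.5 -0.8  6.2] 0.03 15.23
70 [4.2 1.4 6. ] -0.01 15.68
```

```bash
python3 - <<'E'
from rig import arm
from h import *
turn(arm,[80,85,88,91,94,97],.073,lim=1.2);print(arm.current_width())
im=arm.snapshot("top");save("t2.png",im,(150,90,340,230),4)
E
```

```text
80 [4.1 4.1 6. ] -0.07 15.97
85 [3.6 4.1 7.9] -0.01 16.22
88 [3.9 5.5 6.5] -0.07 16.47
91 [4.5 5.1 5.9] -0.02 16.72
94 [5.4 8.5 5.4] -0.39 16.97
97 [5.  7.2 5.5] -0.72 17.22
0.03169961552876619
```

View pics/t2.png

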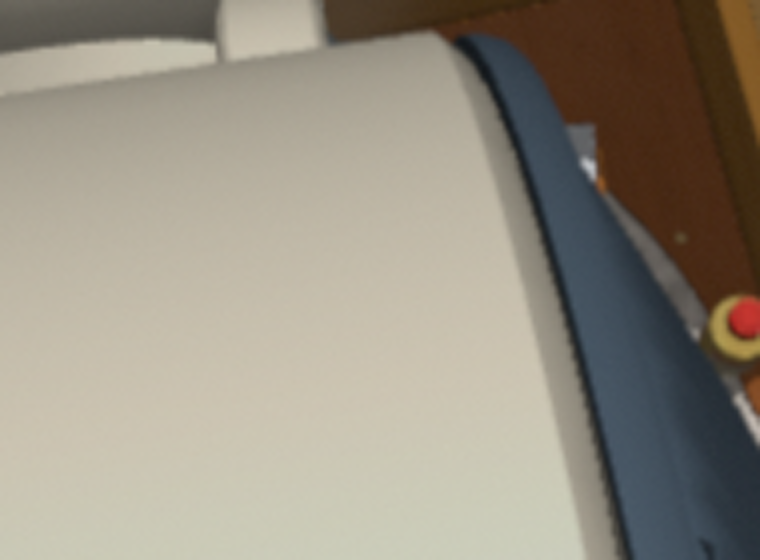

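```bash
python3 - <<'E'
from rig import arm
from h import *
turn(arm,[99],.073,lim=2)
arm.grip(.05)
p=np.array(arm.current_ee_pos());arm.move_l((p[0],p[1],.155),feed=.25)
yaw,o,Rr,_=rackfit();w=o+Rr@[-.016,.017]
arm.move_to((*w,.16),down(yaw));arm.sleep(.1)
print(arm.current_t(),arm.current_ee_pos(),w)
c=arm.get_calibration("wrist");im=arm.snapshot("wrist");save("wD.png",im,(110,60,410,285),2.6);np.save("wD",c)
E
```

```text
99 [3.8 7.7 5.9] -1.03 17.52
20.0667 [0.5756896  0.02505065 0.15976781] [0.57578814 0.02491186]
```

View pics/wD.png

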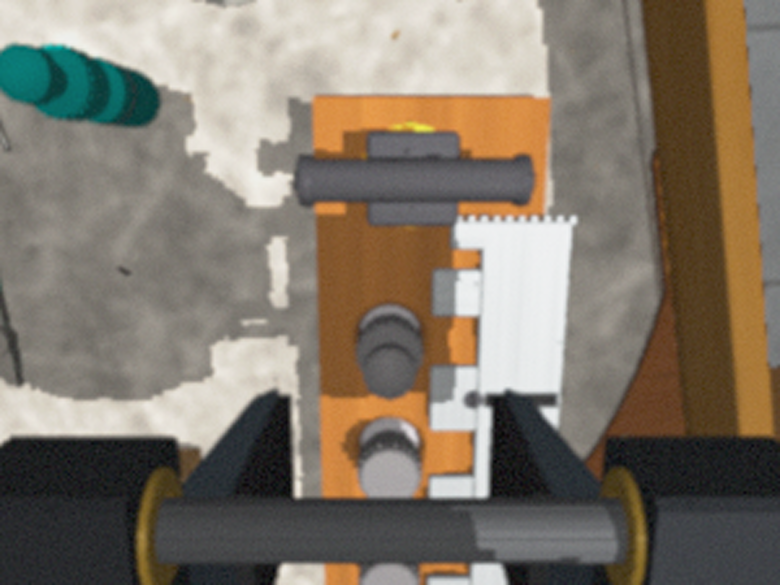

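The comb is drawn right back past the block's +x edge and the key sits square on the spindle. The knob (389,360) is centred between the jaws.

```bash
cat >> h.py <<'E'
def lower(arm,p,R,zs,lim=12,feed=.05):
    f0=np.array(arm.current_force())
    for z in zs:
        arm.move_l((*p,z),R,feed=feed);f=np.array(arm.current_force())-f0
        print(z,round(float(arm.current_ee_pos()[2]),4),f.round(1))
        if np.linalg.norm(f)>lim:break
    return z,f
E
python3 - <<'E'
from rig import arm
from h import *
yaw,o,Rr,_=rackfit();w=o+Rr@[-.016,.017];R=down(yaw)
arm.move_l((*w,.072),R,feed=.15)
arm.grip(.01);print(arm.current_width(),np.round(arm.current_force(),1),arm.current_t())
arm.move_l((*w,.18),R,feed=.15);print(np.round(arm.current_force(),1),arm.current_width())
h=(.4323,-.1276);Q=down(-5.4)
arm.move_to((*h,.18),Q);arm.move_l((*h,.112),Q,feed=.2)
lower(arm,h,Q,(.104,.1,.094,.085));print(arm.current_t())
im=arm.snapshot("side");save("s3.png",im,(180,120,400,280),3.2)
E
```

```text
0.017287600053770585 [-1.3  0.5  3.7] 21.4583
[ 0.8 -0.1 -1.5] 0.017378015507084274
0.104 0.1043 [-1.   1.2 -1. ]
0.1 0.0999 [-1.1  0.7 -0.7]
0.094 0.0937 [-1.2  0.  -1.8]
0.085 0.0846 [-0.9  0.1 -1.3]
24.825
```

View pics/s3.png

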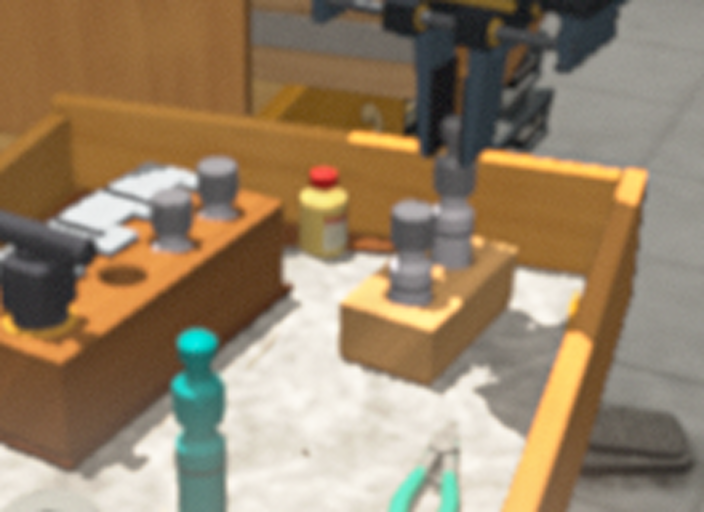

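The side view shows the filled tube upright in the stand's free hole, a few mm short of the bottom. The fingers hold the knob, and the spare stands beside it. Well2 is empty at (123,273).

```bash
python3 - <<'E'
from rig import arm
from h import *
h=(.4323,-.1276);Q=down(-5.4)
lower(arm,h,Q,(.081,.078,.075,.073,.071,.069,.067,.065),lim=6);print(arm.current_t(),arm.current_width())
E
```

```text
0.081 0.0808 [ 0.4 -0.5  0.5]
0.078 0.0778 [-0.3  0.7  0.3]
0.075 0.0748 [-0.5  0.6  0.1]
0.073 0.0729 [-0.7  0.5  0.1]
0.071 0.0716 [-0.6  0.2 16. ]
26.125 0.017588163996372745
```

```bash
python3 - <<'E'
from rig import arm
from h import *
arm.grip(.04);p=arm.current_ee_pos();arm.move_l((p[0],p[1],.135),feed=.25)
s=(.4376,-.0717);Q=down(84.6-180) if False else down(-5.4-90)
print(np.round(arm.solve_ik((*s,.135),Q)),np.round(arm.solve_ik((*s,.135),down(84.6))))
Q=down(84.6)
arm.move_to((*s,.125),Q);arm.move_l((*s,.0665),Q,feed=.15)
arm.grip(.01);print(arm.current_width(),np.round(arm.current_force(),1),arm.current_t())
arm.grip(.036)
arm.move_l((*s,.125),Q,feed=.25)
Q=down(-5.4);arm.move_to((*s,.125),Q);arm.move_l((*s,.0665),Q,feed=.15)
arm.grip(.01);print(arm.current_width(),np.round(arm.current_force(),1),arm.current_t())
arm.move_l((*s,.18),Q,feed=.25)
yaw,o,Rr,_=rackfit();w=o+Rr@[-.016,.017];R=down(yaw)
arm.move_to((*w,.15),R);arm.sleep(.1);print(arm.current_width(),arm.current_t(),arm.current_ee_pos(),w)
c=arm.get_calibration("wrist");im=arm.snapshot("wrist");save("wE.png",im,(110,60,410,285),2.6);np.save("wE",c)
E
```

```text
[-17.  18. 106.  -0.  56.  78.] [ -17.   18.  106.   -0.   56. -102.]
0.021526131376653337 [-0.4 -0.2  8.2] 29.4083
0.0218838524646348 [0.5 0.4 7.4] 32.625
0.021320653266034818 34.05 [0.57491286 0.0243975  0.14953742] [0.57578814 0.02491186]
```

View pics/wE.png

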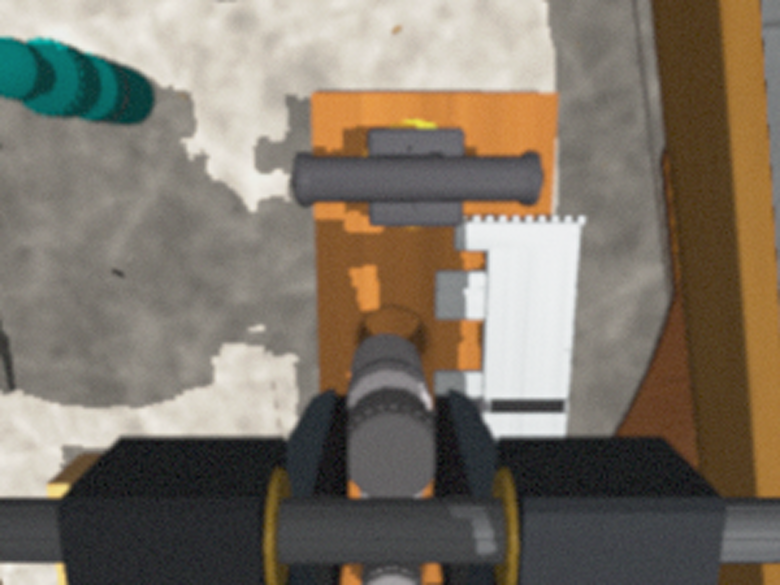

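The spare hangs from the jaws: cap top about (391,455), body far edge about row 335. The empty well's far rim is at about (392,308).

```bash
python3 - <<'E'
from h import *
c=np.load("wE.npy",allow_pickle=True).item()
yaw,o,Rr,_=rackfit();w=o+Rr@[-.016,.017]
cr=lambda p:((proj(c,p)-[110,60])*2.6).round(1)
P=np.array([.5749,.0244,0]);R=down(yaw);tx=R[:,0];ty=R[:,1];F=.1495-.0645
print('captop centre,far,l,r',[cr(P+tx*a+ty*b+[0,0,F+.088]) for a,b in((0,0),(.0125,0),(0,-.0125),(0,.0125))])
print('foot far,l,r',[cr(P+tx*a+ty*b+[0,0,F]) for a,b in((.0125,0),(0,-.0125),(0,.0125))])
print('shoulder',[cr(P+tx*a+ty*b+[0,0,F+.052]) for a,b in((.013,0),(0,-.013),(0,.013))])
W=np.r_[w,0]
print('well',[cr(W+tx*a+ty*b+[0,0,.060]) for a,b in((.014,0),(0,-.014),(0,.014))])
print('corner',[cr(np.r_[o+Rr@[x,.113],.060]) for x in(-.046,.046)])
E
```

```text
captop centre,far,l,r [array([391. , 445.5]), array([391. , 400.1]), array([343. , 445.5]), array([438.9, 445.5])]
foot far,l,r [array([390.9, 323.2]), array([358. , 355.3]), array([423.9, 355.3])]
shoulder [array([390.9, 359.8]), array([348.9, 400.2]), array([433. , 400.2])]
well [array([393. , 304.5]), array([359.1, 337.8]), array([426.9, 337.8])]
corner [array([313.9,  91.9]), array([556.8,  91.9])]
```

```bash
python3 - <<'E'
from rig import arm
from h import *
yaw,o,Rr,_=rackfit();R=down(yaw);w=o+Rr@[-.016,.017]+R[:2,0]*.002+R[:2,1]*.0006
arm.move_l((*w,.127),R,feed=.15)
z,f=lower(arm,w,R,(.124,.122,.120,.118,.115),lim=5,feed=.04)
print(arm.current_t(),arm.current_ee_pos(),arm.current_width())
c=arm.get_calibration("wrist");im=arm.snapshot("wrist");save("wF.png",im,(200,130,320,255),4.8);np.save("wF",c)
E
```

```text
0.124 0.1245 [-0.1 -1.1 -0.6]
0.122 0.122 [-0.1 -1.3 -0.1]
0.12 0.1199 [-0.9 -0.5 -0.7]
0.118 0.1178 [-0.5  0.2 -0.9]
0.115 0.1148 [-0.1  0.1 -0.2]
35.65 [0.57636438 0.02688658 0.1147753 ] 0.0215753935331324
```

```bash
python3 - <<'E'
from rig import arm
from h import *
yaw,o,Rr,_=rackfit();R=down(yaw);w=o+Rr@[-.016,.017]+R[:2,0]*.002+R[:2,1]*.0006
z,f=lower(arm,w,R,(.108,.098,.088,.080,.074,.0715),lim=6,feed=.08)
print(arm.current_t(),arm.current_ee_pos(),arm.current_width())
E
```

```text
0.108 0.1074 [-1.5  0.2  0.9]
0.098 0.0975 [0.3 0.4 0. ]
0.088 0.0877 [ 0.5 -1.1 -0.5]
0.08 0.0797 [-0.5 -0.8 -0.6]
0.074 0.0737 [-1.1 -0.9  0. ]
0.0715 0.0714 [ 0.5 -0.1 -0.3]
37.25 [0.57652281 0.02688957 0.07141155] 0.02127191248198539
```

```bash
python3 - <<'E'
from rig import arm
from h import *
yaw,o,Rr,_=rackfit();R=down(yaw);w=o+Rr@[-.016,.017]
arm.grip(.04);p=arm.current_ee_pos();arm.move_l((p[0],p[1],.112),feed=.2)
arm.grip(.0);arm.move_l((*w,.097),R,feed=.1)
lower(arm,w,R,(.094,.092,.090,.0885,.087),lim=8,feed=.04)
arm.move_l((*w,.165),R,feed=.25);print(arm.current_t())
im=arm.snapshot("side");save("s4.png",im,(140,140,360,300),3.2)
E
```

```text
0.094 0.0941 [1.6 1.4 1.1]
0.092 0.092 [1.5 0.6 0.7]
0.09 0.0899 [ 1.6 -0.1  0.7]
0.0885 0.0884 [ 0.8 -1.4  1.2]
0.087 0.0869 [ 1.7 -0.3  0.9]
40.825
```

View pics/s4.png

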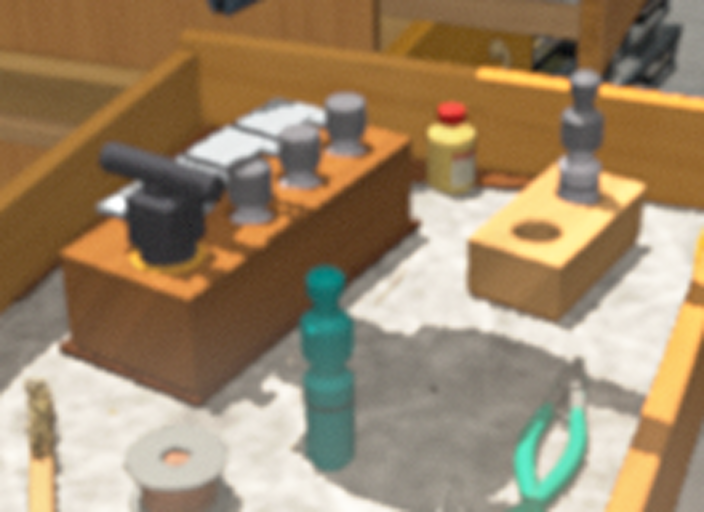

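The side view shows the three flat caps in line at equal height in the block: (250,190), (300,150), (345,120). The filled tube stands in the stand's other hole, and the key is on the spindle.

```bash
python3 - <<'E'
from rig import arm
from h import *
yaw,o,Rr,_=rackfit();S=o+Rr@[-.008,.083];R=down(yaw+90)
arm.move_to((*S,.165),R);arm.grip(.055);arm.move_l((*S,.0735),R,feed=.2)
arm.grip(.02);print(arm.current_width(),np.round(arm.current_force(),1),arm.current_t())
turn(arm,[70,45,20,0,-4,-7,-10,-13],.0735,d=0,lim=1.2)
E
```

```text
0.031781563616874786 [-0.9  2.8  7.1] 44.2667
70 [-0.3 -0.2  7.9] -0.05 44.71
45 [-2.1 -1.4  9.8] 0.02 45.22
20 [-3.8 -3.8 11.1] -0.0 45.73
0 [-5.  -1.  12.7] 0.02 46.17
-4 [-5.2 -2.8 11.9] 0.04 46.42
-7 [-7.5 -2.4 13.5] 0.02 46.67
-10 [-7.7 -2.3 15. ] 0.27 46.92
-13 [-8.6 -2.7 16.3] 0.66 47.17
```

```bash
python3 - <<'E'
from rig import arm
from h import *
turn(arm,[-16],.0735,d=0,lim=2);turn(arm,[-4],.0735,d=0)
p=np.array(arm.current_ee_pos());arm.move_l((p[0],p[1],.165),feed=.12);print(np.round(arm.current_force(),1),arm.current_t())
k=(.4435,.048);R=down(-12);arm.move_to((*k,.09),R);arm.move_l((*k,.012),R,feed=.15)
lower(arm,k,R,(.006,.002,-.0005,-.002,-.0035,-.005),lim=4,feed=.04)
print(arm.current_t(),arm.current_width())
E
```

```text
-16 [-6.8 -0.1 14.1] 0.93 47.42
-4 [-4.6  0.6 10.7] 0.11 47.74
[ 0.8  0.2 -3.3] 48.6583
0.006 0.0062 [-0.7  0.3 -0.1]
0.002 0.0019 [-0.6  0.6  1.5]
-0.0005 -0.0006 [0.1 1.1 0.2]
-0.002 -0.0016 [-1.9 -0.8 15.4]
51.0833 0.031911285190053394
```

```bash
python3 - <<'E'
from rig import arm
from h import *
arm.grip(.06);p=np.array(arm.current_ee_pos());arm.move_l((p[0],p[1],.16),feed=.2)
arm.move_to((.50,-.03,.24),down(-6));arm.sleep(.2);print(arm.current_t())
a=arm.snapshot("wrist");b=arm.snapshot("side")
a=cv2.resize(a[50:260,180:380],(570,600),interpolation=cv2.INTER_CUBIC)[:,:400*2][:, :]
cv2.imwrite("pics/f.png",cv2.hconcat([cv2.resize(a,(400,420)),cv2.resize(b[140:300,140:340],(400,420),interpolation=cv2.INTER_CUBIC)])[:,:,::-1])
E
```

```text
53.425
```

View pics/f.png

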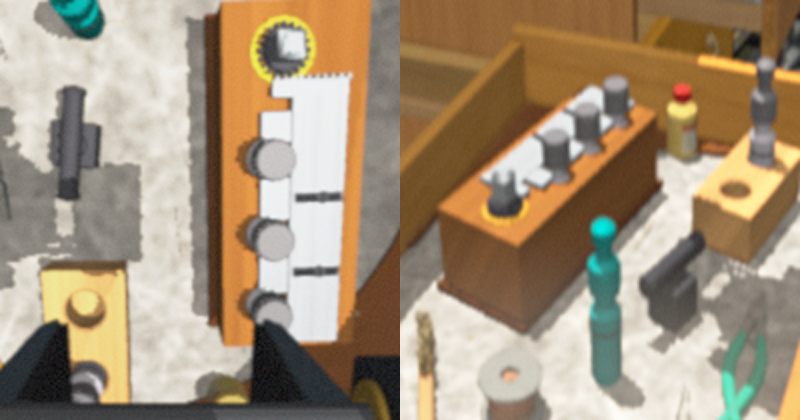

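The comb is closed round all three flat-capped tubes at (270,160), (270,240) and (268,308), as at the start. The key stands on the tray floor at (72,145), and the filled tube is in the stand.

```bash
python3 -c "
from rig import arm
print(arm.current_t());arm.sign_off()"
```

```text
53.525
the job is handed in; nothing more can be done
```

The job is done and handed in at 53.5 s of the 72 s. The tubes are swapped, the comb is closed again, and the key stands on the tray floor.

- **Opening:** I fitted the key and turned it counter-clockwise until the stop pushed back with about 1 N m. The wrist picture showed the comb drawn right back.
- **Swap:** The filled tube went into the free stand hole, where its foot met the bottom at the same height it had in the block. The spare went into the well it left, the one nearest the spindle.
- **Closing:** I turned the key back against the closed stop (about 0.9 N m), then lifted it off and set it down upright.

**Last pictures:** these show the comb round all three flat-capped tubes as at the start, the filled tube upright in the stand, and the gripper clear of everything.

**Checks that disagreed:**
- My push on the spare's cap met nothing down to z = 0.087 m, though I expected its top near 0.090 m. I judged it home because its cap is level with the other two and the comb closed fully over it.
- Things measured several millimetres lower than the text's heights. The floor seems to lie about 6 mm below z = 0, so I worked from the measured heights.

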